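# Pack the pipette filler and close the transport case

### The job

Pack the red rubber pipette filler in the open grey transport case for carrying: lay it down lengthwise inside, shut the lid fully, and only then swing the red clamp bar across the shut lid up to its stop. The small amber bottle stands in the path of the bar: set it out of the way, upright on the worktop. Do not push about or knock over anything else.

Things in the scene. Friction and masses are not known exactly. Their poses are not given: they have to be found in the camera images.
- case: Grey plastic transport case, fixed on the worktop, open on top: outside 120 mm (its x) by 150 mm (its y), rim 66 mm high, walls 6 mm, lined floor 13 mm high (inside 108 x 138, 53 mm deep). Origin: centre of its underside; z up. Lid hinged on the +x rim, front at -x. A steel post (18 mm diameter) with the red clamp bar is bracketed to the -y end, at x 0, y -95 mm.
- case_floor (a point): Centre of the case's lined inner floor, 13 mm above the worktop; axes as the case.
- case_lid (a joint): Angle of the lid, a flat slab 120 x 150 x 12 mm, in rad: 0 = fully shut (flat on the rim, its top at 78 mm height), grows as it opens upward about the hinge line along the case's +x rim. The hinge is stiff: the lid stays where it is left.
- lid_hinge (a point): Middle of the lid's hinge line, at case x = +60 mm, y = 0, z = 66 mm; axes as the case (the hinge line runs along y).
- lid_edge (a point): Middle of the lid's free edge on its outer (upper) face, 120 mm from the hinge line; axes of the lid: x toward the hinge, z out of its outer face.
- clamp (a joint): Angle of the red clamp bar about the upright post, rad: 0 = across the middle of the case (along the case's +y, at its stop), grows as it swings out in front of the case (at 1.57 it points along the case's -x). It stays where it is left. The bar is 18 mm wide, 10 mm thick, between 84 and 94 mm height, and reaches 155 mm from the pivot.
- clamp_pivot (a point): Axis of the clamp bar on the post, at case x = 0, y = -95 mm, 89 mm high; axes as the case.
- clamp_knob (a point): Centre of the top of the black upright knob on the clamp bar (18 mm diameter, 32 mm tall, from 94 to 126 mm height), 140 mm from the pivot.
- bulb: Red rubber pipette filler lying down, a bulb with two thin ends: 126 mm long (its y), 51 mm wide, 50 mm high. Origin: middle of its underside; z up.
- amber_bottle: Small amber bottle with white cap, 52 mm diameter, 118 mm tall, standing in the clamp bar's path. Origin: centre of its underside.
- pink_flask: Bystander: conical flask with pink content, 70 mm diameter, 128 mm tall. Origin: centre of its underside.
- white_bottle: Bystander: white bottle with black cap, 64 mm diameter, 135 mm tall. Origin: centre of its underside.
- small_beaker: Bystander: small empty glass beaker, 60 mm diameter, 70 mm tall. Origin: centre of its underside.
- petri: Bystander: covered petri dish, 65 mm diameter, 16 mm high. Origin: centre of its underside.
- forceps: Bystander: steel forceps lying flat, 126 mm long (its y), 14 mm wide, 8 mm high. Origin: middle of its underside.
- yellow_flask: Bystander: stoppered conical flask with yellow content, 62 mm diameter, 119 mm tall. Origin: centre of its underside.
Mind the look-alikes: they are no part of the job. What is shaped like the amber_bottle but turquoise is not meant.

How it is judged:
On the way:
1. the filler lies in the case and the lid is fully shut (within 0.07 rad), while the clamp bar is still swung out (more than 0.9 rad) (value of joint case_lid below 0.07 rad and value of joint clamp above 0.9 rad and x of bulb in the frame of case_floor between -0.045 and 0.045 m and y of bulb in the frame of case_floor between -0.05 and 0.05 m and angle between the y axis of bulb and the y axis of case, either way round below 0.55 rad and height (world z) of bulb below 0.04 m), for 0.1 s.
At the end, for the whole second after the job is handed in: The filler lies lengthwise (within 0.55 rad) inside the case, origin within 45 mm across and 50 mm along of its middle; lid shut within 0.07 rad; clamp bar across it within 0.1 rad of its stop; amber bottle upright on the worktop (tilt under 0.1 rad); all at rest (value of joint case_lid below 0.07 rad and value of joint clamp below 0.1 rad and angle between amber_bottle's own z axis and vertical below 0.1 rad and height (world z) of amber_bottle between -0.006 and 0.006 m and linear speed of each of amber_bottle, bulb below 0.02 m/s and velocity of joint each of clamp, case_lid below 0.05 rad/s and x of bulb in the frame of case_floor between -0.045 and 0.045 m and y of bulb in the frame of case_floor between -0.05 and 0.05 m and angle between the y axis of bulb and the y axis of case, either way round below 0.55 rad and height (world z) of bulb below 0.04 m); the robot touches nothing.
It fails at once if the amber bottle is tipped (more than 0.5 rad) (angle between amber_bottle's own z axis and vertical above 0.5 rad).
It fails at once if a bystander is pushed more than 30 mm or tipped (distance of any of pink_flask, white_bottle, small_beaker, petri, forceps, yellow_flask from where it was at the start of the episode above 0.03 m or angle between any of pink_flask, white_bottle, small_beaker, yellow_flask's own z axis and vertical above 0.5 rad).
It also fails if it takes over 67 s, if anything falls off the work surface, if the arm or the gripper's body presses on something with over 40 N, if the wrist force passes 120 N, or if a joint passes its speed limit or range.

### The arm

A 7-joint arm with a two-finger parallel gripper is mounted at the origin on a cart in front of the work surface, level with it; the furniture and walls round the work are solid. World frame = base frame: x ahead of the robot, y to its left, z up, the work surface at z = 0. Lengths are in m, angles in rad, forces in N, time in s.
With the tool pointing down it reaches from about 0.425 to 0.925 m from the base axis. Payload 6.8 kg.
Tool frame: the origin (TCP) lies at the very end of the fingers, on their centre line; the grasp point (between the pads) lies 19 mm behind it; z points along the fingers, y is the line along which they close (so a half turn about z gives the same grasp; the last joint's range is limited). The gripper opens to 88 mm and grips with 3 to 60 N. Pads are 20 mm wide; open, the fingers measure 115 mm over their backs; the gripper's body (75 mm by 178 mm) begins 61 mm behind the grasp point.
Start: joints at [-0.108, 0.477, 0.022, 1.555, -0.011, 1.109, -0.083], TCP at [0.675, 0, 0.223] pointing down, gripper open.
Joint ranges: [-2.96, 2.96], [-0.34, 2.1], [-1.41, 1.46], [0.24, 2.44], [-1.37, 4.51], [0.17, 1.92], [-2.96, 2.96]. Speed limits (rad/s): [2.39, 2.39, 3.14, 3.14, 3.14, 3.14, 3.14].

### API

Orientations are given as [roll, pitch, yaw] about the fixed x, y, z axes, in that order (R = Rz(yaw) Ry(pitch) Rx(roll)).
In Python, from plant import read_state, get_image, camera_info, hand_in gives the robot as it stands. The module is installed in compiled form; this text tells all that it offers.
- The arm moves only by the shell command python3 -m inch 'ROWS' [FORCE]. ROWS is JSON, a list of rows, each an object of numbers: "dx", "dy", "dz": the shift along the tool's x, y, z in m; "spin": the turn about the tool's z in degrees; "hand": the opening, from 0 (shut) to 1 (fully open). In form: [{"dx": .., "dy": .., "dz": .., "spin": .., "hand": ..}, ...]. A call has 1 to 20 rows; each row is the pose to reach, as a shift and turn from the pose commanded when the call began, along the tool's axes at that moment; what a row does not reach only later rows make up. A row lasts 1/8 s, in which the tool goes at most 62.5 mm and 10.7 degrees, less where a joint would pass 70% of its speed; a pose out of reach is approached as far as the arm can. A call with a gripper value outside its range is refused whole. The fingers move at their own pace and stop on an object; FORCE is the grip in N (left out, the last holds). Time passes only in rows, so rows that repeat a pose let the fingers close. It gives the time, the measured TCP pose, the force, the opening and the grip force at its end, in the units of the state.
- read_state(): the state, without advancing time (a new reading comes with each control period).
- get_image(name): name is "scene" or "side" or "wrist"; returns the picture (400x640x3 uint8, red, green, blue); there is no depth.
- camera_info(name): a dict with "fov_y" (degrees; the focal length in pixels is half the picture's height over the tangent of half this angle, whatever the lens; pixels are square), "cx", "cy" (the principal point, pixels), "extrinsics" (4x4, takes a point from world to camera coordinates). Camera axes: x right, y down, z forward; pixel columns grow to the right and rows downward; lengths in m; the calibration is good to about 2 mm. A picture is of the moment at which its call begins: read the wrist's pose just before it. camera_info takes no time and is no camera call; for the wrist camera it gives the pose at the moment of the call.
- hand_in(): hands the job in; it is judged then, once.
The state is a dict: "clock": time; "joint_pos": joint angles; "qd": joint speeds; "effort": joint torques, N m; "tool_pos": TCP position; "ee_rot": TCP orientation; "force": force on the tool from outside, world axes, zero at the start; "wrist_torque": the same for the moment, N m; "width": opening from 0.0 (shut) to 1.0 (fully open); "gripper_force": force on a finger pad.
Only numpy, scipy, OpenCV 4.12 (cv2) and the standard library are available. Lean on these libraries where they do the work, as an engineer would, in place of code of your own. Each camera call takes 0.05 s, during which the arm holds its last target. There are 200 camera calls.

## Working session

There is one attempt and no reset: what is moved stays moved. The work goes in short steps, Python scripts to look and compute and a shell command to move; the robot and the scene stay as the last step left them, time stands still between calls to the robot, and variables do not carry over. Pictures are saved under pics/ and viewed, at most 10 in all, crops included, and the job is handed in when it is done.

```bash
mkdir -p pics; cat > h.py <<'E'
import numpy as np, cv2, json
from plant import read_state,get_image,camera_info,hand_in
def snap(n,f):
    im=get_image(n); cv2.imwrite('pics/'+f,im[:,:,::-1]); return im
def cam(n):
    c=camera_info(n); E=np.array(c['extrinsics']); f=200/np.tan(np.radians(c['fov_y'])/2); return E,f,c['cx'],c['cy']
def ray(c,u,v):
    E,f,cx,cy=c; R=E[:3,:3]; o=-R.T@E[:3,3]; d=R.T@np.array([(u-cx)/f,(v-cy)/f,1]); return o,d/np.linalg.norm(d)
def onz(c,u,v,z):
    o,d=ray(c,u,v); return o+d*(z-o[2])/d[2]
def tri(r1,r2):
    A=[];b=[]
    M=np.zeros((3,3));v=np.zeros(3)
    for o,d in (r1,r2):
        P=np.eye(3)-np.outer(d,d);M+=P;v+=P@o
    return np.linalg.solve(M,v)
def proj(c,p):
    E,f,cx,cy=c; q=E[:3,:3]@np.array(p)+E[:3,3]; return f*q[0]/q[2]+cx,f*q[1]/q[2]+cy
E
python3 - <<'E'
from h import *
a=snap('scene','s1.png');b=snap('side','d1.png');w=snap('wrist','w1.png')
s=read_state();print(s['clock'],s['tool_pos'],s['ee_rot'],s['width'])
for n in('scene','side','wrist'):
    E,f,cx,cy=cam(n);print(n,f,cx,cy,(-E[:3,:3].T@E[:3,3]).round(3),E[:3,:3].round(2).tolist())
E
```

```text
0.15 [6.74557604e-01 3.65102116e-06 2.21920147e-01] [-3.14021994e+00  9.06710392e-05  1.57082544e+00] 1.0005521844856018
scene 438.58938714669574 323.6227611546377 197.55583642760078 [-0.497 -1.069  0.801] [[0.7, -0.71, 0.03], [-0.3, -0.32, -0.9], [0.65, 0.62, -0.44]]
side 389.66207311816714 309.3824293468123 204.68171570503372 [1.285 0.597 0.712] [[-0.67, 0.74, -0.0], [0.39, 0.35, -0.85], [-0.63, -0.57, -0.53]]
wrist 329.78897069672377 314.80134240164665 201.2970611017084 [0.675 0.083 0.385] [[1.0, 0.0, -0.0], [0.0, -0.95, 0.3], [-0.0, -0.3, -0.95]]
```

View pics/s1.png

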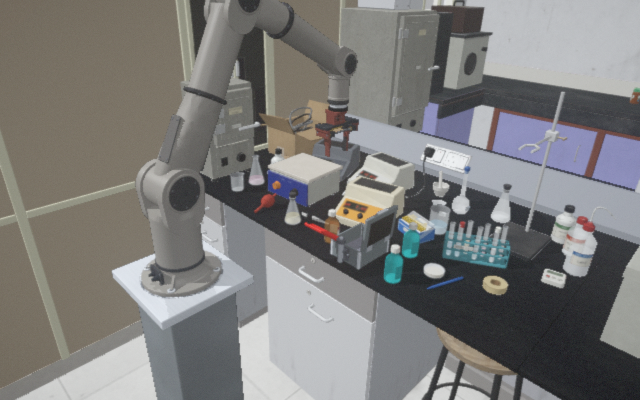

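View pics/d1.png

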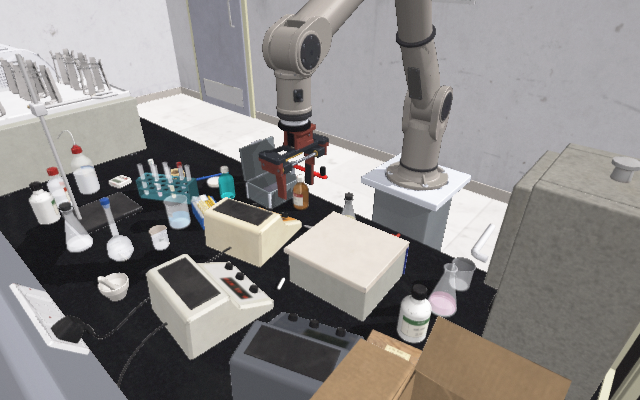

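View pics/w1.png

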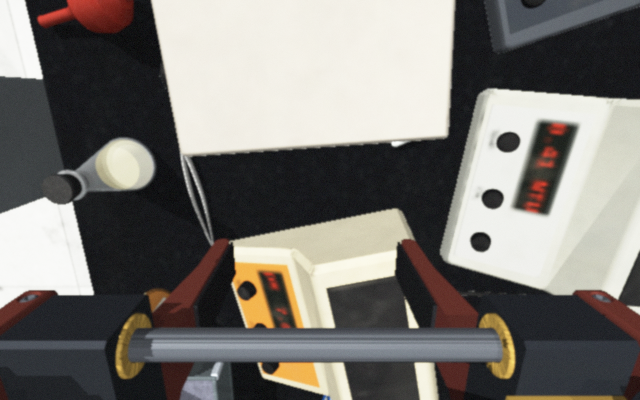

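Scene view: the red bulb is at (266,203), the amber bottle at (332,228), the red bar at (322,232) and the case at (362,245). The turquoise look-alikes are at (411,242) and (394,266). The yellow flask is at (293,210). In the wrist view the bulb is at (100,10). Next come rough positions.

```bash
python3 - <<'E'
from h import *
S=cam('scene');D=cam('side');W=cam('wrist')
for n,u,v,z in(('bulb',266,203,.025),('amber',332,241,0),('case',362,262,0),('yel',293,222,0),('turq',411,256,0),('turq2',394,281,0),('petri',434,272,0)): print(n,onz(S,u,v,z).round(3))
print('bulb w',onz(W,100,10,.025),'yel cap',onz(W,62,188,.119),'amber side',onz(D,300,208,0))
a=cv2.imread('pics/s1.png');cv2.imwrite('pics/s1c.png',cv2.resize(a[165:290,220:420],None,fx=4,fy=4,interpolation=cv2.INTER_CUBIC))
E
```

```text
bulb [0.451 0.156 0.025]
amber [ 0.465 -0.188  0.   ]
case [ 0.443 -0.343  0.   ]
yel [0.456 0.004 0.   ]
turq [ 0.589 -0.432  0.   ]
turq2 [ 0.437 -0.475  0.   ]
petri [ 0.566 -0.534  0.   ]
bulb w [0.46625228 0.16236243 0.025     ] yel cap [0.46283005 0.00968324 0.119     ] amber side [ 0.47169207 -0.17978046  0.        ]
```

View pics/s1c.png

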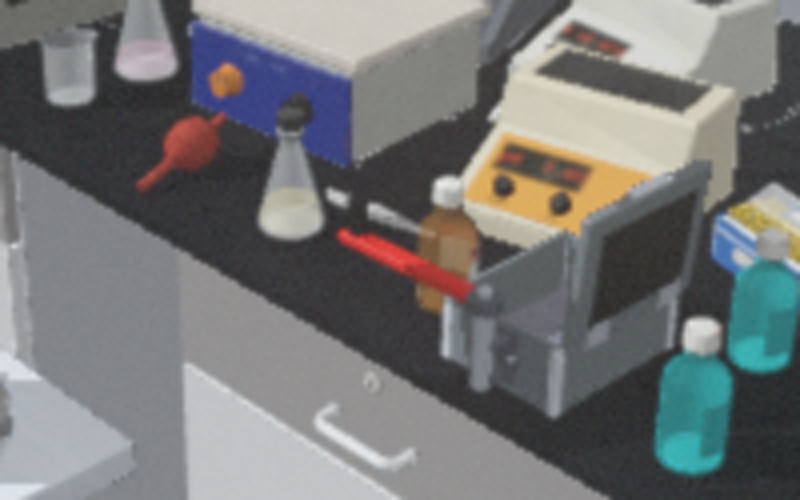

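The crop shows that the red bulb with two thin ends and the amber bottle with white cap, standing behind the bar, are the right objects. The turquoise bottles at right are not part of the job. I'll now look at the case from above.

```bash
python3 -m inch '[{"dx":-0.1,"dy":-0.04,"dz":-0.12},{"dx":-0.25,"dy":-0.12,"dz":-0.12},{"dx":-0.25,"dy":-0.12,"dz":-0.12},{"dx":-0.25,"dy":-0.12,"dz":-0.12},{"dx":-0.25,"dy":-0.12,"dz":-0.12},{"dx":-0.25,"dy":-0.12,"dz":-0.12},{"dx":-0.25,"dy":-0.12,"dz":-0.12},{"dx":-0.25,"dy":-0.12,"dz":-0.12},{"dx":-0.25,"dy":-0.12,"dz":-0.12}]'
python3 - <<'E'
from h import *
import pickle
c=cam('wrist');a=snap('wrist','w2.png');pickle.dump(c,open('w2.pkl','wb'));print(read_state()['tool_pos'])
E
```

```text
[6.74667124e-01 1.08393861e-05 2.22085923e-01]invalid input
```

View pics/w2.png

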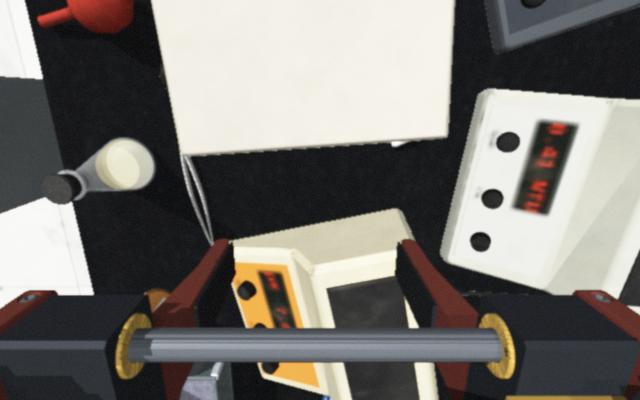

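The move was refused, so the view is unchanged. Rows probably need all the fields.

```bash
python3 -m inch '[{"dx":-0.1,"dy":-0.04,"dz":-0.12,"spin":0,"hand":1},{"dx":-0.25,"dy":-0.12,"dz":-0.12,"spin":0,"hand":1},{"dx":-0.25,"dy":-0.12,"dz":-0.12,"spin":0,"hand":1},{"dx":-0.25,"dy":-0.12,"dz":-0.12,"spin":0,"hand":1},{"dx":-0.25,"dy":-0.12,"dz":-0.12,"spin":0,"hand":1},{"dx":-0.25,"dy":-0.12,"dz":-0.12,"spin":0,"hand":1},{"dx":-0.25,"dy":-0.12,"dz":-0.12,"spin":0,"hand":1},{"dx":-0.25,"dy":-0.12,"dz":-0.12,"spin":0,"hand":1}]' && python3 - <<'E'
from h import *
import pickle
c=cam('wrist');a=snap('wrist','w2.png');pickle.dump(c,open('w2.pkl','wb'));print(read_state()['tool_pos'])
E
```

```text
clock: 1.2
tool_pos: [0.5556, -0.248, 0.3418]
ee_rot: [-3.141, -0.001, 1.574]
force: [0.7, -0.4, -0.7]
width: 1.001
gripper_force: 0.0
[ 0.55564477 -0.24810617  0.34190861]
```

View pics/w2.png

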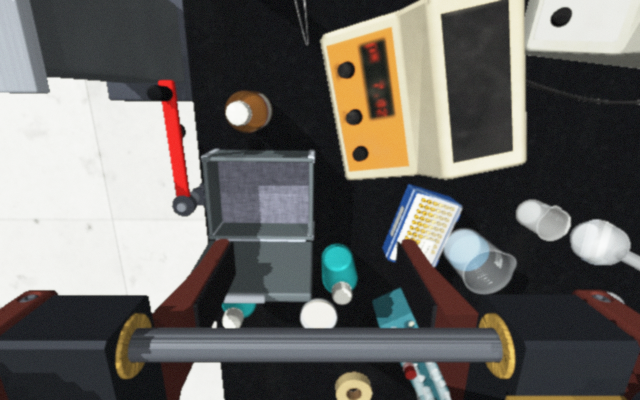

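The wrist view shows:
- Case rim corners at about (204,157), (314,152), (207,243) and (313,237).
- Clamp pivot at (184,205), bar tip at (167,82) and knob at (160,92).
- Amber cap at (238,112), with its base around (255,112).
- Forceps at (303,20), and the lid leaning up at the bottom.

I'll take a second wrist view for heights, then measure.

```bash
python3 -m inch '[{"dx":-0.03,"dy":-0.06,"dz":0.02,"spin":0,"hand":1},{"dx":-0.05,"dy":-0.09,"dz":0.04,"spin":0,"hand":1},{"dx":-0.05,"dy":-0.09,"dz":0.04,"spin":0,"hand":1},{"dx":-0.05,"dy":-0.09,"dz":0.04,"spin":0,"hand":1}]' && python3 - <<'E'
from h import *
import pickle
c=cam('wrist');a=snap('wrist','w3.png');pickle.dump(c,open('w3.pkl','wb'));print(read_state()['tool_pos'])
c2=pickle.load(open('w2.pkl','rb'));b=cv2.imread('pics/w2.png')[:,:,::-1]
for n,u,v,z in(('rimA',204,157,.066),('rimB',314,152,.066),('rimC',207,243,.066),('rimD',313,237,.066),('cap',238,112,.118),('piv',184,205,.094),('tip',167,82,.089),('knob',160,92,.126),('forc',307,45,.004)):
    p=onz(c2,u,v,z);print(n,p.round(4),np.round(proj(c,p)))
def find(im,name):
    h=cv2.cvtColor(im,cv2.COLOR_RGB2HSV)
    if name=='cap': m=((h[...,1]<50)&(h[...,2]>170)).astype(np.uint8)
    if name=='amber': m=cv2.inRange(h,(8,120,60),(16,255,200))
    if name=='red': m=cv2.inRange(h,(0,190,120),(4,255,255))|cv2.inRange(h,(176,190,120),(180,255,255))
    n,l,s,ce=cv2.connectedComponentsWithStats(m)
    return [(ce[i].round(1).tolist(),s[i][:5].tolist()) for i in range(1,n) if 60<s[i][4]<4000]
for k in('cap','amber','red'):
    print(k,find(b,k),'\n   ',find(a,k))
E
```

```text
clock: 1.75
tool_pos: [0.4663, -0.2988, 0.3028]
ee_rot: [3.141, -0.0, 1.573]
force: [-0.2, -0.0, -1.2]
width: 1.0
gripper_force: 0.0
[ 0.46671802 -0.2986258   0.30299635]
rimA [ 0.4068 -0.2427  0.066 ] [265. 120.]
rimB [ 0.5542 -0.2355  0.066 ] [390. 114.]
rimC [ 0.3988 -0.3687  0.066 ] [263. 220.]
rimD [ 0.553  -0.3586  0.066 ] [382. 213.]
cap [ 0.468  -0.1821  0.118 ] [317.  60.]
piv [ 0.3838 -0.3013  0.094 ] [243. 174.]
tip [ 0.3794 -0.1492  0.089 ] [231.  28.]
knob [ 0.3861 -0.1609  0.126 ] [229.  34.]
forc [ 0.5439 -0.097   0.004 ] [378.  -5.]
cap [([236.8, 112.6], [226, 101, 23, 24, 424]), ([189.9, 143.4], [177, 102, 24, 90, 1147]), ([281.7, 201.4], [270, 193, 28, 21, 243]), ([442.9, 233.7], [398, 194, 85, 73, 2577]), ([540.2, 220.1], [518, 201, 52, 39, 999]), ([602.2, 243.1], [572, 220, 68, 48, 2030]), ([282.6, 239.9], [260, 238, 46, 4, 134]), ([393.7, 252.8], [390, 244, 7, 16, 64]), ([342.5, 293.8], [334, 282, 17, 22, 248]), ([243.7, 299.0], [225, 296, 39, 7, 260]), ([318.0, 314.7], [301, 300, 36, 28, 833]), ([230.1, 321.4], [223, 311, 17, 17, 185]), ([203.3, 382.7], [180, 36
[... 562 characters left out ...]
 1131]), ([292.9, 308.6], [284, 301, 19, 16, 214]), ([224.5, 381.7], [180, 363, 86, 37, 2902])]
amber [([373.2, 42.3], [359, 38, 28, 12, 88]), ([344.0, 70.1], [335, 61, 21, 18, 102]), ([251.2, 109.1], [225, 91, 42, 42, 798]), ([353.1, 117.0], [344, 109, 19, 17, 77]), ([380.8, 116.9], [369, 113, 24, 7, 63]), ([359.7, 153.8], [352, 145, 17, 17, 80])] 
    [([424.8, 20.1], [415, 8, 26, 22, 149]), ([315.4, 67.1], [293, 41, 46, 50, 1053]), ([434.1, 74.6], [425, 65, 20, 20, 92]), ([467.0, 72.8], [451, 68, 34, 10, 106]), ([439.2, 116.7], [430, 108, 19, 19, 92])]
red [([175.0, 139.9], [158, 80, 32, 116, 1355])] 
    [([233.9, 30.7], [226, 27, 13, 13, 66]), ([236.4, 102.3], [223, 42, 27, 122, 1705])]
```

View pics/w3.png

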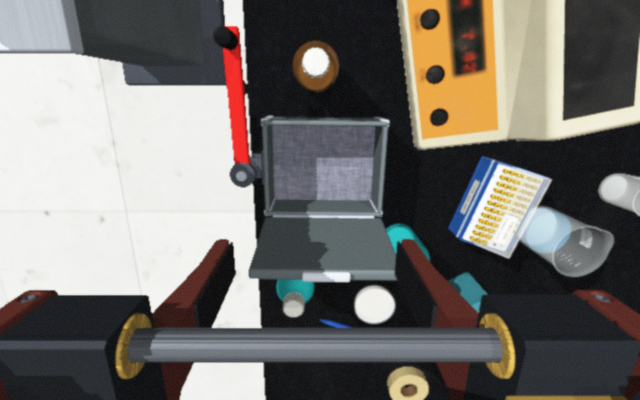

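Both views now show the case rim (w3 corners about (265,120), (387,118), (263,216), (381,215)) and the lid's free edge at (250,275)-(396,278). The amber cap is at (315,61), the pivot at (243,174) and the knob at (226,36). Next I'll triangulate these.

```bash
python3 - <<'E'
from h import *
import pickle
c2=pickle.load(open('w2.pkl','rb'));c3=pickle.load(open('w3.pkl','rb'))
for n,p,q in(('cap',(236.8,112.6),(315,61.2)),('rimA',(205,154),(264,119)),('rimB',(314,151),(387,119)),('hinC',(207,242),(263,215)),('hinD',(313,237),(381,214)),('knob',(160,92),(226,36)),('piv',(184,205),(243,174)),('lidR',(312,298),(396,278))):
    print(n,tri(ray(c2,*p),ray(c3,*q)).round(4))
for h in(.15,.16,.17,.18): print(h,onz(c3,250,275,h).round(3),onz(c3,396,278,h).round(3),onz(c2,312,299,h).round(3))
# enlarge lid areas side by side
a=cv2.imread('pics/w2.png')[140:320,170:350];b=cv2.imread('pics/w3.png')[100:300,230:410]
o=np.zeros((400,760,3),np.uint8);o[:360,:360]=cv2.resize(a,None,fx=2,fy=2);o[:400,400:760]=cv2.resize(b,None,fx=2,fy=2);cv2.imwrite('pics/c.png',o)
E
```

```text
cap [ 0.4661 -0.1829  0.1157]
rimA [ 0.4036 -0.2418  0.0504]
rimB [ 0.5551 -0.2402  0.043 ]
hinC [ 0.4025 -0.3595  0.0779]
hinD [ 0.5531 -0.3623  0.0586]
knob [ 0.3801 -0.1606  0.1129]
piv [ 0.3832 -0.3017  0.0927]
lidR [ 0.5524 -0.399   0.1576]
0.15 [ 0.396 -0.4    0.15 ] [ 0.555 -0.404  0.15 ] [ 0.552 -0.406  0.15 ]
0.16 [ 0.399 -0.394  0.16 ] [ 0.552 -0.398  0.16 ] [ 0.552 -0.399  0.16 ]
0.17 [ 0.401 -0.389  0.17 ] [ 0.549 -0.392  0.17 ] [ 0.553 -0.392  0.17 ]
0.18 [ 0.403 -0.383  0.18 ] [ 0.546 -0.386  0.18 ] [ 0.553 -0.385  0.18 ]
```

View pics/c.png

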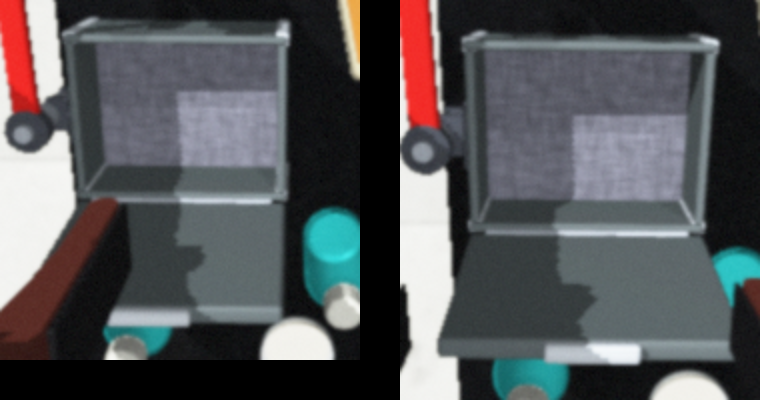

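Geometry in world axes:
- Case centre about (0.478,-0.301). Its y axis is along world +x, its x axis along world -y, and its yaw is about 0.
- Lid angle about 95°.
- Pivot (0.383,-0.302), knob (0.380,-0.161).
- Amber bottle at (0.466,-0.183), cap top measured at 0.116.

A grip across the bulb would put the hand's body into the nearly upright lid. So I'll first push the lid further open with closed fingers, watching the force.

```bash
python3 -m inch '[{"dx":0,"dy":0.01,"dz":0.03,"spin":0,"hand":0},{"dx":0,"dy":0.01,"dz":0.06,"spin":0,"hand":0},{"dx":-0.005,"dy":0.01,"dz":0.09,"spin":0,"hand":0},{"dx":-0.01,"dy":0.01,"dz":0.13,"spin":0,"hand":0},{"dx":-0.02,"dy":0.01,"dz":0.16,"spin":0,"hand":0},{"dx":-0.035,"dy":0.01,"dz":0.16,"spin":0,"hand":0},{"dx":-0.05,"dy":0.01,"dz":0.16,"spin":0,"hand":0},{"dx":-0.06,"dy":0.01,"dz":0.16,"spin":0,"hand":0},{"dx":-0.07,"dy":0.01,"dz":0.16,"spin":0,"hand":0},{"dx":-0.08,"dy":0.01,"dz":0.16,"spin":0,"hand":0}]' 20
```

```text
clock: 3.05
tool_pos: [0.4754, -0.3802, 0.1431]
ee_rot: [3.141, -0.0, 1.571]
force: [0.2, 2.1, -0.4]
width: 0.004
gripper_force: 0.7
```

```bash
python3 -m inch '[{"dx":-0.01,"dy":0,"dz":0,"spin":0,"hand":0},{"dx":-0.02,"dy":0,"dz":0,"spin":0,"hand":0},{"dx":-0.03,"dy":0,"dz":0,"spin":0,"hand":0}]'
```

```text
clock: 3.42
tool_pos: [0.4755, -0.384, 0.1422]
ee_rot: [-3.129, -0.042, 1.582]
force: [-19.5, 79.5, 56.0]
width: 0.005
gripper_force: 47.2
```

The lid has hit its stop, so I'll back off at once.

```bash
python3 -m inch '[{"dx":0.03,"dy":0,"dz":0,"spin":0,"hand":0},{"dx":0.06,"dy":0,"dz":-0.02,"spin":0,"hand":0},{"dx":0.12,"dy":0,"dz":-0.08,"spin":0,"hand":0.6},{"dx":0.18,"dy":0,"dz":-0.14,"spin":0,"hand":0.85},{"dx":0.18,"dy":0,"dz":-0.14,"spin":0,"hand":1},{"dx":0.18,"dy":0,"dz":-0.14,"spin":0,"hand":1}]'
python3 - <<'E'
from h import *
a=snap('scene','s2.png');s=read_state();print(s['tool_pos'],s['ee_rot'])
h=cv2.cvtColor(a,cv2.COLOR_RGB2HSV)
b=cv2.imread('pics/s2.png')[190:290,290:420];cv2.imwrite('pics/s2c.png',cv2.resize(b,None,fx=5,fy=5,interpolation=cv2.INTER_CUBIC))
S=cam('scene')
# predicted lid corner pixel for angles
for d in(95,100,105,110,115):
    t=np.radians(d); print(d,[np.round(proj(S,(x,-.361+.12*np.cos(t),.066+.12*np.sin(t))),1).tolist() for x in(.403,.553)])
E
```

```text
clock: 4.18
tool_pos: [0.4772, -0.2286, 0.2858]
ee_rot: [3.135, 0.001, 1.575]
force: [-0.2, -0.4, -0.6]
width: 0.424
gripper_force: 0.0
[ 0.47586708 -0.23012375  0.28387995] [3.13844011e+00 1.28675033e-03 1.57250253e+00]
95 [[364.6, 218.6], [395.1, 203.1]]
100 [[367.3, 220.3], [397.7, 204.6]]
105 [[370.0, 222.2], [400.3, 206.4]]
110 [[372.6, 224.4], [402.8, 208.3]]
115 [[375.1, 226.8], [405.3, 210.5]]
```

View pics/s2c.png

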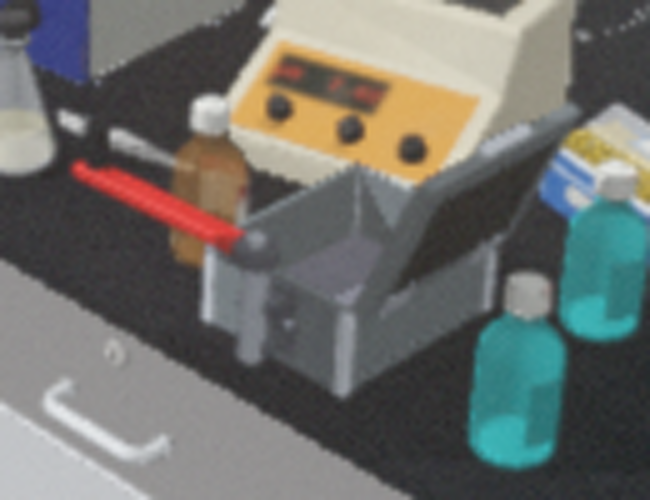

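The lid is now at about 110° and stays there (near corner ≈ (377,226)). Now the amber bottle. I'll check the clearance to the instrument to its right.

```bash
python3 - <<'E'
from h import *
import pickle
c2=pickle.load(open('w2.pkl','rb'));c3=pickle.load(open('w3.pkl','rb'))
print(tri(ray(c2,347,178),ray(c3,415,148)),tri(ray(c2,345,153),ray(c3,405,70)))
for z in(0,.03,.06,.1): print(z,onz(c2,323,38,z).round(3),onz(c2,347,178,z).round(3))
print('forceps',onz(c2,303,43,.004),onz(c2,304,3,.004))
print('amber base edge check',onz(c2,270,112,.03))
s=read_state();print(s['tool_pos'],s['ee_rot'][2])
E
```

```text
[ 0.6046854  -0.28379908  0.01043287] [ 0.56673962 -0.2075022   0.15431342]
0 [ 0.566 -0.087  0.   ] [ 0.606 -0.287  0.   ]
0.03 [ 0.565 -0.092  0.03 ] [ 0.603 -0.28   0.03 ]
0.06 [ 0.565 -0.097  0.06 ] [ 0.6   -0.272  0.06 ]
0.1 [ 0.564 -0.103  0.1  ] [ 0.596 -0.263  0.1  ]
forceps [ 0.53840396 -0.09445016  0.004     ] [ 0.54010826 -0.04568596  0.004     ]
amber base edge check [ 0.49269713 -0.18572037  0.03      ]
[ 0.47586708 -0.23012375  0.28387995] 1.5725025317723025
```

```bash
python3 -m inch '[{"dx":0.03,"dy":-0.01,"dz":0.02,"spin":-10,"hand":0.9},{"dx":0.047,"dy":-0.01,"dz":0.05,"spin":-20,"hand":0.9},{"dx":0.047,"dy":-0.01,"dz":0.1,"spin":-30,"hand":0.9},{"dx":0.047,"dy":-0.01,"dz":0.14,"spin":-30,"hand":0.9},{"dx":0.047,"dy":-0.01,"dz":0.18,"spin":-30,"hand":0.9},{"dx":0.047,"dy":-0.01,"dz":0.21,"spin":-30,"hand":0.9},{"dx":0.047,"dy":-0.01,"dz":0.232,"spin":-30,"hand":0.9},{"dx":0.047,"dy":-0.01,"dz":0.232,"spin":-30,"hand":0.6},{"dx":0.047,"dy":-0.01,"dz":0.232,"spin":-30,"hand":0.3},{"dx":0.047,"dy":-0.01,"dz":0.232,"spin":-30,"hand":0.3},{"dx":0.047,"dy":-0.01,"dz":0.232,"spin":-30,"hand":0.3},{"dx":0.047,"dy":-0.01,"dz":0.232,"spin":-30,"hand":0.3}]' 15
```

```text
clock: 5.72
tool_pos: [0.4661, -0.1832, 0.0515]
ee_rot: [3.14, 0.002, 2.095]
force: [1.4, -0.2, 4.8]
width: 0.567
gripper_force: 15.0
```

```bash
python3 -m inch '[{"dx":0,"dy":0,"dz":-0.015,"spin":0,"hand":0.3},{"dx":0.02,"dy":0.012,"dz":-0.02,"spin":0,"hand":0.3},{"dx":0.045,"dy":0.026,"dz":-0.02,"spin":0,"hand":0.3},{"dx":0.07,"dy":0.04,"dz":-0.02,"spin":0,"hand":0.3},{"dx":0.087,"dy":0.05,"dz":-0.02,"spin":0,"hand":0.3},{"dx":0.087,"dy":0.05,"dz":-0.02,"spin":0,"hand":0.3},{"dx":0.087,"dy":0.05,"dz":-0.01,"spin":0,"hand":0.3},{"dx":0.087,"dy":0.05,"dz":0,"spin":0,"hand":0.3},{"dx":0.087,"dy":0.05,"dz":0,"spin":0,"hand":0.3},{"dx":0.087,"dy":0.05,"dz":0,"spin":0,"hand":0.75},{"dx":0.087,"dy":0.05,"dz":0,"spin":0,"hand":0.8},{"dx":0.087,"dy":0.05,"dz":0,"spin":0,"hand":0.8},{"dx":0.087,"dy":0.05,"dz":-0.03,"spin":0,"hand":0.85},{"dx":0.087,"dy":0.05,"dz":-0.08,"spin":0,"hand":1},{"dx":0.087,"dy":0.05,"dz":-0.14,"spin":0,"hand":1},{"dx":0.087,"dy":0.05,"dz":-0.2,"spin":0,"hand":1}]'
```

```text
clock: 7.72
tool_pos: [0.4644, -0.0826, 0.2527]
ee_rot: [3.141, 0.0, 2.094]
force: [1.7, -0.2, -0.8]
width: 1.001
gripper_force: 0.0
```

```bash
python3 -m inch '[{"dx":0.04,"dy":0.035,"dz":-0.02,"spin":10,"hand":1},{"dx":0.08,"dy":0.07,"dz":-0.03,"spin":20,"hand":1},{"dx":0.12,"dy":0.1,"dz":-0.03,"spin":30,"hand":1},{"dx":0.147,"dy":0.126,"dz":-0.03,"spin":30,"hand":1},{"dx":0.147,"dy":0.126,"dz":-0.03,"spin":30,"hand":1},{"dx":0.147,"dy":0.126,"dz":-0.03,"spin":30,"hand":1},{"dx":0.147,"dy":0.126,"dz":-0.03,"spin":30,"hand":1}]' | head -3
python3 - <<'E'
from h import *
import pickle
c=cam('wrist');a=snap('wrist','w4.png');pickle.dump(c,open('w4.pkl','wb'))
E
python3 -m inch '[{"dx":-0.03,"dy":-0.04,"dz":0,"spin":0,"hand":1},{"dx":-0.05,"dy":-0.05,"dz":0.03,"spin":0,"hand":1},{"dx":-0.05,"dy":-0.05,"dz":0.03,"spin":0,"hand":1},{"dx":-0.05,"dy":-0.05,"dz":0.03,"spin":0,"hand":1}]' | head -3
python3 - <<'E'
from h import *
import pickle
c=cam('wrist');b=snap('wrist','w5.png');pickle.dump(c,open('w5.pkl','wb'))
c4=pickle.load(open('w4.pkl','rb'));a=cv2.imread('pics/w4.png')[:,:,::-1]
R=[]
for im,k in((a,c4),(b,c)):
    h=cv2.cvtColor(np.ascontiguousarray(im),cv2.COLOR_RGB2HSV)
    m=cv2.inRange(h,(0,150,60),(8,255,255))|cv2.inRange(h,(173,150,60),(180,255,255)); m[250:]=0
    n,l,s,ce=cv2.connectedComponentsWithStats(m);i=1+np.argmax(s[1:,4]);m=(l==i).astype(np.uint8)
    o=cv2.morphologyEx(m,cv2.MORPH_OPEN,cv2.getStructuringElement(cv2.MORPH_ELLIPSE,(25,25)))
    cnt=max(cv2.findContours(o,0,1)[0],key=cv2.contourArea);(u,v),r=cv2.minEnclosingCircle(cnt);print('ball',u,v,r,cv2.fitEllipse(cnt),s[i])
    p=np.argwhere(m)[:,::-1]
    d=p-np.array([u,v]);w=np.linalg.svd(d-d.mean(0),full_matrices=False)[2][0];t=d@w
    e1=p[t<t.min()+3].mean(0);e2=p[t>t.max()-3].mean(0);print(e1,e2,onz(k,*e1,.025).round(4),onz(k,*e2,.025).round(4),onz(k,u,v,.025).round(4))
    R.append((ray(k,u,v),ray(k,*e1),ray(k,*e2)))
for j in range(3): print(tri(R[0][j],R[1][j]).round(4))
cv2.imwrite('pics/w45.png',np.vstack([a[:260,:,::-1],b[:260,:,::-1]]))
E
```

```text
clock: 8.6
tool_pos: [0.5003, 0.1061, 0.2806]
ee_rot: [-3.141, 0.0, 1.569]
clock: 9.15
tool_pos: [0.4514, 0.0582, 0.2516]
ee_rot: [3.14, -0.001, 1.571]
ball 288.5 113.5 25.1098575592041 ((288.8590393066406, 113.69837188720703), (40.86644744873047, 48.76005554199219), 82.91863250732422) [ 231   93   99   43 2087]
[232.54166667 123.04166667] [327.625      108.29166667] [0.3984 0.1575 0.025 ] [0.516  0.1749 0.025 ] [0.468  0.1688 0.025 ]
ball 330.0 70.5 28.74466323852539 ((330.3673400878906, 69.7673568725586), (46.655738830566406, 55.679771423339844), 76.01056671142578) [ 264   46  114   49 2717]
[265.77777778  82.48148148] [375.64  61.48] [0.3971 0.1559 0.025 ] [0.5181 0.1776 0.025 ] [0.4683 0.1684 0.025 ]
[0.4682 0.1686 0.0244]
[0.3951 0.1565 0.0114]
[0.5152 0.1757 0.043 ]
```

View pics/w45.png

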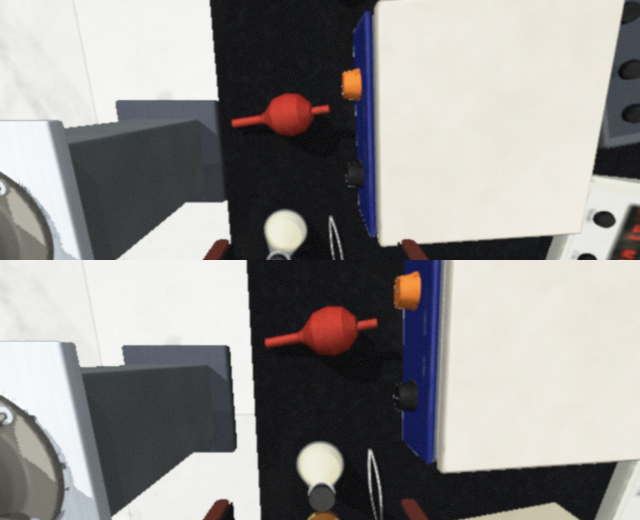

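The view shows the ball part of the filler at (288,113) in w4 and (330,70) in w5. It has a longer stem toward -x and a short one toward +x. The blue/white instrument is just right of it. I'll check the clearance to that box.

```bash
python3 - <<'E'
from h import *
import pickle
c4=pickle.load(open('w4.pkl','rb'));c5=pickle.load(open('w5.pkl','rb'))
print('boxtop',tri(ray(c4,379,243),ray(c5,438,211)),tri(ray(c4,373,237),ray(c5,431,203)))
print('knob orange',tri(ray(c4,345,85),ray(c5,399,30)))
for z in (.03,.06,.1): print(z,onz(c4,360,60,z).round(3),onz(c4,372,237,z).round(3),onz(c4,344,85,z).round(3))
s=read_state();print(s['tool_pos'],s['ee_rot'],s['joint_pos'])
E
```

```text
boxtop [0.57035825 0.03578292 0.11401536] [0.56316092 0.04334742 0.11379522]
knob orange [0.53253932 0.20107697 0.06499986]
0.03 [0.553 0.229 0.03 ] [0.578 0.006 0.03 ] [0.535 0.202 0.03 ]
0.06 [0.549 0.226 0.06 ] [0.572 0.019 0.06 ] [0.532 0.201 0.06 ]
0.1 [0.544 0.222 0.1  ] [0.565 0.037 0.1  ] [0.529 0.199 0.1  ]
[0.45167287 0.05859215 0.25179299] [ 3.13972449e+00 -8.15894775e-04  1.57123355e+00] [-0.18665137  0.08405175 -0.08399124  2.01806146  0.00784288  1.0377697
 -0.27388245]
```

The box is 0.114 high with its front at x≈0.55, so the bulb has to be grasped squarely first (closing roughly along world y). I'll turn it about 42° in place a little nearer and regrasp it askew. That keeps the hand's long body clear of the lid inside the case.

```bash
python3 -m inch '[{"dx":0.03,"dy":0.01,"dz":0.0,"spin":10,"hand":0.9},{"dx":0.06,"dy":0.016,"dz":0.02,"spin":20,"hand":0.9},{"dx":0.09,"dy":0.016,"dz":0.05,"spin":30,"hand":0.9},{"dx":0.11,"dy":0.016,"dz":0.08,"spin":40,"hand":0.9},{"dx":0.11,"dy":0.016,"dz":0.1,"spin":50,"hand":0.9},{"dx":0.11,"dy":0.016,"dz":0.12,"spin":60,"hand":0.9},{"dx":0.11,"dy":0.016,"dz":0.14,"spin":70,"hand":0.9},{"dx":0.11,"dy":0.016,"dz":0.15,"spin":81,"hand":0.9},{"dx":0.11,"dy":0.016,"dz":0.19,"spin":81,"hand":0.9},{"dx":0.11,"dy":0.016,"dz":0.22,"spin":81,"hand":0.9},{"dx":0.11,"dy":0.016,"dz":0.24,"spin":81,"hand":0.9},{"dx":0.11,"dy":0.016,"dz":0.24,"spin":81,"hand":0.7},{"dx":0.11,"dy":0.016,"dz":0.24,"spin":81,"hand":0.3},{"dx":0.11,"dy":0.016,"dz":0.24,"spin":81,"hand":0.3},{"dx":0.11,"dy":0.016,"dz":0.24,"spin":81,"hand":0.3},{"dx":0.11,"dy":0.016,"dz":0.24,"spin":81,"hand":0.3}]' 12
```

```text
clock: 11.2
tool_pos: [0.4669, 0.1679, 0.0113]
ee_rot: [-3.141, -0.001, 0.157]
force: [-1.2, 1.1, 5.5]
width: 0.454
gripper_force: 12.0
```

```bash
python3 -m inch '[{"dx":-0.005,"dy":0,"dz":-0.015,"spin":0,"hand":0.3},{"dx":-0.012,"dy":-0.002,"dz":-0.03,"spin":10,"hand":0.3},{"dx":-0.018,"dy":-0.003,"dz":-0.03,"spin":20,"hand":0.3},{"dx":-0.018,"dy":-0.003,"dz":-0.03,"spin":30,"hand":0.3},{"dx":-0.018,"dy":-0.003,"dz":-0.03,"spin":42,"hand":0.3},{"dx":-0.018,"dy":-0.003,"dz":-0.02,"spin":42,"hand":0.3},{"dx":-0.018,"dy":-0.003,"dz":-0.01,"spin":42,"hand":0.3},{"dx":-0.018,"dy":-0.003,"dz":-0.001,"spin":42,"hand":0.3},{"dx":-0.018,"dy":-0.003,"dz":-0.001,"spin":42,"hand":0.3},{"dx":-0.018,"dy":-0.003,"dz":-0.001,"spin":42,"hand":0.6},{"dx":-0.018,"dy":-0.003,"dz":-0.001,"spin":42,"hand":0.9},{"dx":-0.018,"dy":-0.003,"dz":-0.001,"spin":42,"hand":0.9},{"dx":-0.018,"dy":-0.003,"dz":-0.02,"spin":42,"hand":0.9},{"dx":-0.018,"dy":-0.003,"dz":-0.08,"spin":42,"hand":0.9},{"dx":-0.018,"dy":-0.003,"dz":-0.14,"spin":32,"hand":0.9},{"dx":-0.07,"dy":-0.003,"dz":-0.18,"spin":22,"hand":0.9},{"dx":-0.11,"dy":-0.003,"dz":-0.2,"spin":12,"hand":0.9},{"dx":-0.11,"dy":-0.003,"dz":-0.2,"spin":0,"hand":0.9},{"dx":-0.11,"dy":-0.003,"dz":-0.2,"spin":0,"hand":0.9},{"dx":-0.11,"dy":-0.003,"dz":-0.2,"spin":0,"hand":0.9}]'
python3 - <<'E'
from h import *
import pickle
c=cam('wrist');b=snap('wrist','w6.png')
h=cv2.cvtColor(b,cv2.COLOR_RGB2HSV)
m=cv2.inRange(h,(0,150,60),(8,255,255))|cv2.inRange(h,(173,150,60),(180,255,255)); m[250:]=0
n,l,s,ce=cv2.connectedComponentsWithStats(m)
for i in range(1,n):
    if s[i][4]<300: continue
    mm=(l==i).astype(np.uint8)
    o=cv2.morphologyEx(mm,cv2.MORPH_OPEN,cv2.getStructuringElement(cv2.MORPH_ELLIPSE,(25,25)))
    C=cv2.findContours(o,0,1)[0]
    if not C: print(s[i]);continue
    (u,v),r=cv2.minEnclosingCircle(max(C,key=cv2.contourArea))
    p=np.argwhere(mm)[:,::-1];d=p-np.array([u,v]);w=np.linalg.svd(d-d.mean(0),full_matrices=False)[2][0];t=d@w
    e1=p[t<t.min()+3].mean(0);e2=p[t>t.max()-3].mean(0);print(s[i],u,v,r,e1,e2)
    P=[onz(c,*q,.025) for q in((u,v),e1,e2)];print(np.round(P,4),np.degrees(np.arctan2(*(P[2]-P[1])[[1,0]])))
E
```

```text
clock: 13.7
tool_pos: [0.3575, 0.1534, 0.2105]
ee_rot: [3.141, 0.0, 0.154]
force: [-0.2, -0.6, 0.6]
width: 0.898
gripper_force: 0.0
[ 267   42   87  103 3250] 315.0 86.5 33.20024871826172 [349.96428571  44.85714286] [270.10714286 141.        ]
[[0.4494 0.1664 0.025 ]
 [0.492  0.1389 0.025 ]
 [0.3888 0.2046 0.025 ]] 147.51931085122595
```

View pics/w6.png

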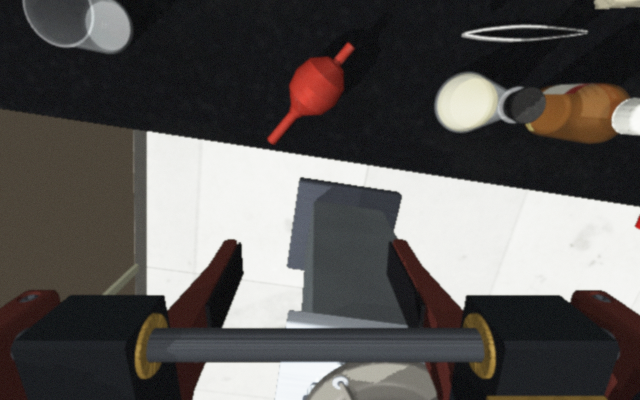

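The bulb is lying at -32° with its ball at (315,86), which is (0.449,0.166); the yellow flask and the amber bottle stand upright at right. Now I'll regrasp it askew.

```bash
python3 -m inch '[{"dx":0.05,"dy":0.001,"dz":0.03,"spin":0,"hand":0.9},{"dx":0.093,"dy":0.001,"dz":0.07,"spin":0,"hand":0.9},{"dx":0.093,"dy":0.001,"dz":0.11,"spin":0,"hand":0.9},{"dx":0.093,"dy":0.001,"dz":0.15,"spin":0,"hand":0.9},{"dx":0.093,"dy":0.001,"dz":0.18,"spin":0,"hand":0.9},{"dx":0.093,"dy":0.001,"dz":0.198,"spin":0,"hand":0.9},{"dx":0.093,"dy":0.001,"dz":0.198,"spin":0,"hand":0.7},{"dx":0.093,"dy":0.001,"dz":0.198,"spin":0,"hand":0.3},{"dx":0.093,"dy":0.001,"dz":0.198,"spin":0,"hand":0.3},{"dx":0.093,"dy":0.001,"dz":0.198,"spin":0,"hand":0.3},{"dx":0.093,"dy":0.001,"dz":0.198,"spin":0,"hand":0.3},{"dx":0.093,"dy":0.001,"dz":0.1,"spin":0,"hand":0.3},{"dx":0.093,"dy":0.001,"dz":0.05,"spin":0,"hand":0.3},{"dx":0.093,"dy":0.001,"dz":-0.01,"spin":0,"hand":0.3}]' 14
```

```text
clock: 15.5
tool_pos: [0.4489, 0.1667, 0.2022]
ee_rot: [3.142, 0.0, 0.157]
force: [1.4, 0.5, -0.1]
width: 0.516
gripper_force: 13.1
```

```bash
python3 -m inch '[{"dx":-0.002,"dy":0.03,"dz":0,"spin":-5,"hand":0.3},{"dx":-0.006,"dy":0.08,"dz":0,"spin":-11,"hand":0.3},{"dx":-0.01,"dy":0.13,"dz":0,"spin":-18,"hand":0.3},{"dx":-0.014,"dy":0.18,"dz":0,"spin":-24,"hand":0.3},{"dx":-0.018,"dy":0.23,"dz":0,"spin":-30,"hand":0.3},{"dx":-0.022,"dy":0.28,"dz":0,"spin":-36,"hand":0.3},{"dx":-0.025,"dy":0.33,"dz":0,"spin":-42,"hand":0.3},{"dx":-0.028,"dy":0.38,"dz":0,"spin":-47.5,"hand":0.3},{"dx":-0.03,"dy":0.42,"dz":0,"spin":-47.5,"hand":0.3},{"dx":-0.032,"dy":0.454,"dz":0,"spin":-47.5,"hand":0.3},{"dx":-0.032,"dy":0.454,"dz":0,"spin":-47.5,"hand":0.3},{"dx":-0.032,"dy":0.454,"dz":0,"spin":-47.5,"hand":0.3}]'
python3 - <<'E'
from h import *
c=cam('wrist');b=snap('wrist','w7.png');z=read_state()['tool_pos'][2]+.014
h=cv2.cvtColor(b,cv2.COLOR_RGB2HSV)
m=cv2.inRange(h,(0,180,110),(8,255,255))|cv2.inRange(h,(175,180,110),(180,255,255))
n,l,s,ce=cv2.connectedComponentsWithStats(m)
for i in range(1,n):
    if s[i][4]<150: continue
    p=np.argwhere(l==i)[:,::-1].astype(np.float32)
    print(s[i],[np.round(onz(c,*q,z),3).tolist() for q in cv2.boxPoints(cv2.minAreaRect(p))])
print(proj(c,read_state()['tool_pos']),read_state()['joint_pos'])
S=cam('scene');a=snap('scene','s3.png');h=cv2.cvtColor(a,cv2.COLOR_RGB2HSV)
m=cv2.inRange(h,(0,150,60),(6,255,255))|cv2.inRange(h,(175,150,60),(180,255,255))
n,l,s,ce=cv2.connectedComponentsWithStats(m);print([(s[i].tolist(),ce[i].round().tolist()) for i in range(1,n) if s[i][4]>40])
t=np.array(read_state()['tool_pos'])+[0,0,.014];ax=lambda d:np.array([np.cos(d),np.sin(d),0])
print(proj(S,t),[np.round(proj(S,t+k*ax(np.radians(15))),0) for k in(-.074,.052)])
E
```

```text
clock: 17.0
tool_pos: [0.4886, -0.2855, 0.1999]
ee_rot: [-3.141, -0.0, 0.986]
force: [0.7, 1.8, 0.1]
width: 0.513
gripper_force: 13.1
[ 101  128  128  138 3086] [[0.444, -0.179, 0.214], [0.455, -0.178, 0.214], [0.456, -0.257, 0.214], [0.444, -0.258, 0.214]]
[319 216  23  40 379] [[0.494, -0.278, 0.214], [0.509, -0.265, 0.214], [0.514, -0.271, 0.214], [0.499, -0.284, 0.214]]
[ 277  245   78   82 4260] [[0.48, -0.265, 0.214], [0.512, -0.286, 0.214], [0.487, -0.327, 0.214], [0.453, -0.304, 0.214]]
[264 310  13  18 152] [[0.452, -0.292, 0.214], [0.458, -0.294, 0.214], [0.452, -0.304, 0.214], [0.447, -0.301, 0.214]]
(np.float64(313.84845931690137), np.float64(254.39677449328542)) [ 0.05979672  0.34090587  0.45016326  1.8685654  -0.17794455  0.97209046
  0.00499807]
[([304, 222, 33, 18, 174], [321.0, 230.0])]
(np.float64(361.5615455875144), np.float64(192.1333419609827)) [array([351., 201.]), array([368., 186.])]
```

```bash
python3 - <<'E'
from h import *
W=cam('wrist');b=cv2.imread('pics/w7.png');h=cv2.cvtColor(b,cv2.COLOR_BGR2HSV)
m=cv2.inRange(h,(0,180,110),(8,255,255))|cv2.inRange(h,(175,180,110),(180,255,255))
roi=m[205:262,300:360]
# stem centre line per row
for r in range(214,262,4):
    x=np.where(m[r,300:360])[0]; print(r,(x.min()+300,x.max()+300) if len(x) else None,end=' ')
for r in range(296,336,5):
    x=np.where(m[r,240:360])[0]; print(r,(x.min()+240,x.max()+240) if len(x) else None,end=' ')
print()
D=cam('side');a=snap('side','d2.png');h=cv2.cvtColor(a,cv2.COLOR_RGB2HSV)
m=cv2.inRange(h,(0,130,40),(10,255,255))|cv2.inRange(h,(172,130,40),(180,255,255));m[:,:220]=0;m[:,360:]=0
n,l,s,ce=cv2.connectedComponentsWithStats(m);print([(s[i].tolist(),ce[i].round().tolist()) for i in range(1,n) if s[i][4]>15])
t=np.array(read_state()['tool_pos'])+[0,0,.014];ax=lambda d:np.array([np.cos(d),np.sin(d),0])
for dd in(15,25,35):print(dd,[[np.round(proj(C,t+k*ax(np.radians(dd))),0).tolist() for k in(-.074,.052)] for C in(D,W)])
E
```

```text
214 None 218 (np.int64(328), np.int64(336)) 222 (np.int64(325), np.int64(341)) 226 (np.int64(323), np.int64(331)) 230 (np.int64(322), np.int64(331)) 234 (np.int64(321), np.int64(328)) 238 (np.int64(319), np.int64(335)) 242 (np.int64(316), np.int64(333)) 246 (np.int64(300), np.int64(332)) 250 (np.int64(300), np.int64(329)) 254 (np.int64(300), np.int64(328)) 258 (np.int64(300), np.int64(326)) 296 (np.int64(286), np.int64(353)) 301 (np.int64(282), np.int64(350)) 306 (np.int64(279), np.int64(348)) 311 (np.int64(266), np.int64(348)) 316 (np.int64(265), np.int64(344)) 321 (np.int64(265), np.int64(344)) 326 (np.int64(268), np.int64(344)) 331 None 
[([274, 95, 10, 7, 23], [278.0, 98.0]), ([264, 98, 14, 14, 59], [270.0, 104.0]), ([278, 104, 6, 6, 22], [280.0, 107.0]), ([262, 134, 18, 15, 167], [272.0, 141.0]), ([293, 164, 34, 15, 128], [310.0, 172.0]), ([225, 279, 9, 7, 27], [229.0, 282.0])]
15 [[[283.0, 135.0], [263.0, 149.0]], [[226.0, 356.0], [387.0, 194.0]]]
25 [[[280.0, 135.0], [266.0, 149.0]], [[245.0, 368.0], [373.0, 183.0]]]
35 [[[276.0, 134.0], [268.0, 149.0]], [[266.0, 376.0], [356.0, 175.0]]]
```

```bash
python3 - <<'E'
from h import *
W=cam('wrist');t=np.array(read_state()['tool_pos'])+[0,0,.014];b=cv2.imread('pics/w7.png')
print(proj(W,t),[ (z,np.round(onz(W,334,219,z)-t,4).tolist(),np.linalg.norm(onz(W,334,219,z)-t).round(4)) for z in t[2]+np.array([-.05,-.03,-.01,0,.01,.02,.03,.04])])
for (u,v) in [(334,218),(340,210),(350,200),(365,190),(328,226),(345,222),(320,230),(300,260),(290,290),(330,290),(268,318),(258,330)]: 
    print((u,v),b[v,u,::-1],end=' ')
E
```

```text
(np.float64(314.0028148285997), np.float64(267.8451363706573)) [(np.float64(0.16411883253163967), [0.0148, -0.0007, -0.05], np.float64(0.0522)), (np.float64(0.1841188325316397), [0.0179, 0.0063, -0.03], np.float64(0.0355)), (np.float64(0.20411883253163968), [0.021, 0.0133, -0.01], np.float64(0.0268)), (np.float64(0.21411883253163969), [0.0226, 0.0167, 0.0], np.float64(0.0281)), (np.float64(0.2241188325316397), [0.0242, 0.0202, 0.01], np.float64(0.0331)), (np.float64(0.23411883253163968), [0.0257, 0.0237, 0.02], np.float64(0.0403)), (np.float64(0.24411883253163968), [0.0273, 0.0272, 0.03], np.float64(0.0488)), (np.float64(0.2541188325316397), [0.0288, 0.0307, 0.04], np.float64(0.0581))]
(334, 218) [107  34  27] (340, 210) [146 147 163] (350, 200) [145 147 163] (365, 190) [137 137 154] (328, 226) [191  63  51] (345, 222) [142 139 155] (320, 230) [132  76  81] (300, 260) [177  54  42] (290, 290) [127  40  34] (330, 290) [131  40  33] (268, 318) [166  52  41] (258, 330) [40 42 45]
```

```bash
python3 - <<'E'
from h import *
S=cam('scene');D=cam('side');t=np.array(read_state()['tool_pos'])+[0,0,.014]
for n,f,C in(('scene','s3.png',S),('side','d2.png',D)):
    a=cv2.imread('pics/'+f).astype(int);u,v=map(int,proj(C,t));print(n,u,v,'tcp',np.round(proj(C,t-[0,0,.014])))
    r=a[v-22:v+26,u-26:u+26];R=r[...,2];G=r[...,1];m=((R-G>0.45*R)&(R>60)).astype(np.uint8)
    k,l,s,ce=cv2.connectedComponentsWithStats(m)
    for i in range(1,k):
        if s[i][4]<8: continue
        x,y,w,h,ar=s[i];p=r[l==i];print((x+u-26,y+v-22,w,h,ar),p.mean(0)[::-1].round())
        for row in range(y,y+h,2):
            q=np.where(l[row]==i)[0]; print(row+v-22,(q.min()+u-26,q.max()+u-26),end=' ')
        print()
az=np.radians(45);e=np.radians(40)
for nm,d in(('up40',np.array([np.cos(az)*np.cos(e),np.sin(az)*np.cos(e),np.sin(e)])),('flat25',np.array([.906,.423,0])),('down',np.array([.28,0,-.96]))):
    print(nm,[[np.round(proj(C,t+k*d)).tolist() for k in(-.074,.052)] for C in(S,D)])
E
```

```text
scene 361 192 tcp [361. 196.]
(np.int32(354), np.int32(184), np.int32(16), np.int32(22), np.int32(176)) [135.  69.  60.]
184 (np.int64(361), np.int64(361)) 186 (np.int64(361), np.int64(362)) 188 (np.int64(359), np.int64(366)) 190 (np.int64(356), np.int64(367)) 192 (np.int64(355), np.int64(368)) 194 (np.int64(354), np.int64(368)) 196 (np.int64(354), np.int64(368)) 198 (np.int64(356), np.int64(367)) 200 (np.int64(360), np.int64(365)) 202 (np.int64(361), np.int64(362)) 204 (np.int64(362), np.int64(362)) 
side 271 142 tcp [272. 147.]
(np.int32(279), np.int32(125), np.int32(4), np.int32(8), np.int32(16)) [83. 45. 41.]
125 (np.int64(279), np.int64(279)) 127 (np.int64(279), np.int64(281)) 129 (np.int64(280), np.int64(281)) 131 (np.int64(280), np.int64(280)) 
(np.int32(261), np.int32(133), np.int32(18), np.int32(15), np.int32(176)) [122.  47.  39.]
133 (np.int64(261), np.int64(261)) 135 (np.int64(262), np.int64(276)) 137 (np.int64(262), np.int64(278)) 139 (np.int64(262), np.int64(278)) 141 (np.int64(266), np.int64(278)) 143 (np.int64(266), np.int64(278)) 145 (np.int64(266), np.int64(277)) 147 (np.int64(269), np.int64(275)) 
(np.int32(280), np.int32(134), np.int32(2), np.int32(5), np.int32(8)) [92. 50. 46.]
134 (np.int64(280), np.int64(281)) 136 (np.int64(280), np.int64(280)) 138 (np.int64(281), np.int64(281)) 
(np.int32(293), np.int32(164), np.int32(4), np.int32(4), np.int32(12)) [167.  45.  44.]
164 (np.int64(296), np.int64(296)) 166 (np.int64(293), np.int64(296)) 
up40 [[[362.0, 214.0], [361.0, 177.0]], [[273.0, 149.0], [271.0, 138.0]]]
flat25 [[[355.0, 202.0], [366.0, 186.0]], [[280.0, 135.0], [266.0, 149.0]]]
down [[[359.0, 173.0], [364.0, 205.0]], [[275.0, 120.0], [269.0, 158.0]]]
```

```bash
python3 - <<'E'
from h import *
S=cam('scene');D=cam('side');W=cam('wrist');t=np.array(read_state()['tool_pos'])+[0,0,.014]
for nm,r1,r2 in(('side+wrist',ray(D,261.5,134),ray(W,334,219)),('side+scene',ray(D,261.5,134),ray(S,361,184)),('wrist+scene',ray(W,334,219),ray(S,361,184)),('wrist+scenebot',ray(W,334,219),ray(S,362,205))):
    p=tri(r1,r2);res=[np.linalg.norm(np.cross(p-o,d)).round(4) for o,d in(r1,r2)];print(nm,(p-t).round(4),np.linalg.norm(p-t).round(4),res,[np.round(proj(C,p)) for C in(S,D,W)])
E
```

```text
side+wrist [0.0404 0.0225 0.0474] 0.0662 [np.float64(0.0148), np.float64(0.0148)] [array([365., 173.]), array([266., 134.]), array([378., 228.])]
side+scene [ 0.0129 -0.0064  0.0296] 0.033 [np.float64(0.0172), np.float64(0.0172)] [array([366., 183.]), array([267., 135.]), array([348., 299.])]
wrist+scene [0.024  0.0224 0.0135] 0.0355 [np.float64(0.0011), np.float64(0.0011)] [array([361., 184.]), array([271., 143.]), array([331., 218.])]
wrist+scenebot [ 0.013   0.0014 -0.0503] 0.052 [np.float64(0.0028), np.float64(0.0028)] [array([363., 205.]), array([270., 158.]), array([330., 218.])]
```

The measurements show the bulb turned within the grip, to about 12° off square, with its short end up a little. So I'll use a near-square orientation over the case instead. I'll release a little above the floor, with y set so the hand's body clears the lid.

```bash
python3 -m inch '[{"dx":-0.004,"dy":0.0005,"dz":0,"spin":10,"hand":0.3},{"dx":-0.004,"dy":0.0005,"dz":0,"spin":20,"hand":0.3},{"dx":-0.004,"dy":0.0005,"dz":0,"spin":30,"hand":0.3},{"dx":-0.004,"dy":0.0005,"dz":0,"spin":40,"hand":0.3},{"dx":-0.004,"dy":0.0005,"dz":0,"spin":50,"hand":0.3},{"dx":-0.004,"dy":0.0005,"dz":0,"spin":57,"hand":0.3},{"dx":-0.004,"dy":0.0005,"dz":0.05,"spin":57,"hand":0.3},{"dx":-0.004,"dy":0.0005,"dz":0.08,"spin":57,"hand":0.3},{"dx":-0.004,"dy":0.0005,"dz":0.1,"spin":57,"hand":0.3},{"dx":-0.004,"dy":0.0005,"dz":0.12,"spin":57,"hand":0.3},{"dx":-0.004,"dy":0.0005,"dz":0.12,"spin":57,"hand":0.3}]'
python3 - <<'E'
from h import *
W=cam('wrist');s=read_state();t=np.array(s['tool_pos'])+[0,0,.014];b=snap('wrist','w8.png').astype(int)
R=b[...,0];m=((R-b[...,1]>.55*R)&(R>90)).astype(np.uint8)
n,l,st,ce=cv2.connectedComponentsWithStats(m);print(proj(W,t))
for i in range(1,n):
    if st[i][4]>100:
        print(st[i],ce[i].round())
        x,y,w,h,_=st[i]
        if 250<ce[i][0]<380: print([(r,np.where(l[r]==i)[0].min(),np.where(l[r]==i)[0].max()) for r in range(y,y+h,6)])
E
```

```text
clock: 18.52
tool_pos: [0.4865, -0.2891, 0.0791]
ee_rot: [-3.14, 0.002, -0.008]
force: [0.6, -1.2, 0.4]
width: 0.509
gripper_force: 13.2
(np.float64(312.657769039048), np.float64(269.2369791114391))
[ 264  214   95  114 7249] [312. 285.]
[(214, np.int64(327), np.int64(332)), (220, np.int64(322), np.int64(339)), (226, np.int64(321), np.int64(338)), (232, np.int64(319), np.int64(336)), (238, np.int64(317), np.int64(334)), (244, np.int64(300), np.int64(332)), (250, np.int64(283), np.int64(336)), (256, np.int64(277), np.int64(342)), (262, np.int64(273), np.int64(347)), (268, np.int64(271), np.int64(352)), (274, np.int64(270), np.int64(356)), (280, np.int64(269), np.int64(357)), (286, np.int64(269), np.int64(357)), (292, np.int64(268), np.int64(356)), (298, np.int64(268), np.int64(356)), (304, np.int64(267), np.int64(355)), (310, np.int64(266), np.int64(354)), (316, np.int64(265), np.int64(353)), (322, np.int64(264), np.int64(350))]
[  0 242  36  39 507] [ 21. 263.]
[277 363  18  20 258] [285. 372.]
[(363, np.int64(281), np.int64(294)), (369, np.int64(280), np.int64(292)), (375, np.int64(277), np.int64(291)), (381, np.int64(281), np.int64(288))]
```

The long stem shows at (280,384) and the short one at (330,215), so the bulb is near flat at about -16°. I'll compute its middle now.

```bash
python3 - <<'E'
from h import *
W=cam('wrist');t=np.array(read_state()['tool_pos'])
for z in(.008,.014,.02):
    a=onz(W,330,215,t[2]+z);b=onz(W,284,384,t[2]+z);print(z,a.round(4),b.round(4),((a+b)/2).round(4),np.linalg.norm(a-b).round(4))
E
```

```text
0.008 [ 0.5139 -0.2985  0.088 ] [ 0.4064 -0.2716  0.088 ] [ 0.4602 -0.2851  0.088 ] 0.1108
0.014 [ 0.5161 -0.2983  0.094 ] [ 0.4128 -0.2724  0.094 ] [ 0.4644 -0.2853  0.094 ] 0.1065
0.02 [ 0.5183 -0.298   0.1   ] [ 0.4191 -0.2732  0.1   ] [ 0.4687 -0.2856  0.1   ] 0.1022
```

```bash
python3 -m inch '[{"dx":0.01,"dy":0,"dz":0,"spin":0,"hand":0.3},{"dx":0.02,"dy":0,"dz":0,"spin":0,"hand":0.3},{"dx":0.02,"dy":0,"dz":0.006,"spin":0,"hand":0.3},{"dx":0.02,"dy":0,"dz":0.012,"spin":0,"hand":0.3},{"dx":0.02,"dy":0,"dz":0.018,"spin":0,"hand":0.3},{"dx":0.02,"dy":0,"dz":0.024,"spin":0,"hand":0.3},{"dx":0.02,"dy":0,"dz":0.029,"spin":0,"hand":0.3},{"dx":0.02,"dy":0,"dz":0.029,"spin":0,"hand":0.3}]'
```

```text
clock: 19.58
tool_pos: [0.5066, -0.2901, 0.0507]
ee_rot: [-3.141, 0.001, -0.009]
force: [-0.6, -0.5, 0.3]
width: 0.51
gripper_force: 13.2
```

No contact. I'll go a bit lower, release narrowly, lift and look.

```bash
python3 -m inch '[{"dx":0,"dy":0,"dz":0.004,"spin":0,"hand":0.3},{"dx":0,"dy":0,"dz":0.008,"spin":0,"hand":0.3},{"dx":0,"dy":0,"dz":0.008,"spin":0,"hand":0.3},{"dx":0,"dy":0,"dz":0.008,"spin":0,"hand":0.58},{"dx":0,"dy":0,"dz":0.008,"spin":0,"hand":0.61},{"dx":0,"dy":0,"dz":0.008,"spin":0,"hand":0.61},{"dx":0,"dy":0,"dz":-0.01,"spin":0,"hand":0.61},{"dx":0,"dy":0,"dz":-0.03,"spin":0,"hand":0.65},{"dx":0,"dy":0,"dz":-0.08,"spin":0,"hand":0.65},{"dx":0,"dy":0,"dz":-0.13,"spin":0,"hand":0.65},{"dx":-0.05,"dy":0,"dz":-0.19,"spin":0,"hand":0.65},{"dx":-0.08,"dy":0,"dz":-0.22,"spin":0,"hand":0.65},{"dx":-0.08,"dy":0,"dz":-0.22,"spin":0,"hand":0.65},{"dx":-0.08,"dy":0,"dz":-0.22,"spin":0,"hand":0.65}]'
cat > bulb.py <<'E'
from h import *
c=cam('wrist');b=snap('wrist','wb.png')
h=cv2.cvtColor(b,cv2.COLOR_RGB2HSV)
m=cv2.inRange(h,(0,150,60),(8,255,255))|cv2.inRange(h,(173,150,60),(180,255,255)); m[250:]=0
n,l,s,ce=cv2.connectedComponentsWithStats(m)
for i in range(1,n):
    if s[i][4]<150: continue
    mm=(l==i).astype(np.uint8)
    o=cv2.morphologyEx(mm,cv2.MORPH_OPEN,cv2.getStructuringElement(cv2.MORPH_ELLIPSE,(25,25)))
    C=cv2.findContours(o,0,1)[0]
    print(s[i])
    if not C: continue
    (u,v),r=cv2.minEnclosingCircle(max(C,key=cv2.contourArea))
    p=np.argwhere(mm)[:,::-1];d=p-np.array([u,v]);w=np.linalg.svd(d-d.mean(0),full_matrices=False)[2][0];t=d@w
    e1=p[t<t.min()+3].mean(0);e2=p[t>t.max()-3].mean(0);print(u,v,r,e1,e2)
    P=[onz(c,*q,.038) for q in((u,v),e1,e2)];print(np.round(P,4),((P[1]+P[2])/2).round(4),np.linalg.norm(P[1]-P[2]),np.degrees(np.arctan2(*(P[2]-P[1])[[1,0]])))
E
python3 bulb.py
```

```text
clock: 21.32
tool_pos: [0.4275, -0.289, 0.2717]
ee_rot: [-3.141, -0.002, -0.008]
force: [0.2, 0.0, 0.4]
width: 0.647
gripper_force: 0.0
[ 292   70   42  104 2036]
313.0 113.5 25.773147583007812 [321.4  71.3] [301.05555556 171.33333333]
[[ 0.4926 -0.2883  0.038 ]
 [ 0.5383 -0.2981  0.038 ]
 [ 0.424  -0.273   0.038 ]] [ 0.4812 -0.2856  0.038 ] 0.11699816675502266 167.58215157072874
[ 187  211  128   19 1864]
```

The bulb lies in the case, with its middle at (0.481,-0.286) and its axis at -12°. Next I'll go behind the lid with closed fingers.

```bash
python3 -m inch '[{"dx":0.03,"dy":0.06,"dz":0,"spin":0,"hand":0},{"dx":0.052,"dy":0.12,"dz":0,"spin":0,"hand":0},{"dx":0.052,"dy":0.166,"dz":0,"spin":0,"hand":0},{"dx":0.052,"dy":0.166,"dz":0,"spin":0,"hand":0},{"dx":0.052,"dy":0.166,"dz":0.04,"spin":0,"hand":0},{"dx":0.052,"dy":0.166,"dz":0.08,"spin":0,"hand":0},{"dx":0.052,"dy":0.166,"dz":0.11,"spin":0,"hand":0},{"dx":0.052,"dy":0.166,"dz":0.125,"spin":0,"hand":0},{"dx":0.052,"dy":0.15,"dz":0.125,"spin":0,"hand":0},{"dx":0.052,"dy":0.138,"dz":0.125,"spin":0,"hand":0},{"dx":0.052,"dy":0.128,"dz":0.122,"spin":0,"hand":0},{"dx":0.052,"dy":0.112,"dz":0.119,"spin":0,"hand":0},{"dx":0.052,"dy":0.098,"dz":0.116,"spin":0,"hand":0}]'
```

```text
clock: 23.0
tool_pos: [0.4785, -0.387, 0.156]
ee_rot: [3.141, -0.001, -0.008]
force: [0.3, -1.5, 1.8]
width: 0.005
gripper_force: 0.8
```

```bash
python3 -m inch '[{"dx":0,"dy":-0.016,"dz":0,"spin":0,"hand":0},{"dx":0,"dy":-0.032,"dz":0.001,"spin":0,"hand":0},{"dx":0,"dy":-0.047,"dz":0.006,"spin":0,"hand":0},{"dx":0,"dy":-0.061,"dz":0.013,"spin":0,"hand":0},{"dx":0,"dy":-0.074,"dz":0.023,"spin":0,"hand":0},{"dx":0,"dy":-0.084,"dz":0.035,"spin":0,"hand":0},{"dx":0,"dy":-0.091,"dz":0.045,"spin":0,"hand":0},{"dx":0,"dy":-0.096,"dz":0.055,"spin":0,"hand":0},{"dx":0,"dy":-0.1,"dz":0.065,"spin":0,"hand":0},{"dx":0,"dy":-0.1025,"dz":0.072,"spin":0,"hand":0},{"dx":0,"dy":-0.1025,"dz":0.075,"spin":0,"hand":0},{"dx":0,"dy":-0.1025,"dz":0.077,"spin":0,"hand":0}]'
```

```text
clock: 24.5
tool_pos: [0.4789, -0.2855, 0.0782]
ee_rot: [-3.141, 0.0, -0.009]
force: [-4.3, 3.8, 16.7]
width: 0.002
gripper_force: 8.1
```

The lid is shut: tip at 0.078 with 17 N pressing back. I'll lift off and take a check picture for numbers, then go above the knob.

```bash
python3 -m inch '[{"dx":0,"dy":0,"dz":0.001,"spin":0,"hand":0},{"dx":0,"dy":0,"dz":-0.03,"spin":0,"hand":0},{"dx":-0.01,"dy":-0.02,"dz":-0.08,"spin":-5,"hand":0.3},{"dx":-0.04,"dy":-0.06,"dz":-0.13,"spin":-15,"hand":0.6},{"dx":-0.07,"dy":-0.1,"dz":-0.13,"spin":-25,"hand":0.6},{"dx":-0.098,"dy":-0.124,"dz":-0.13,"spin":-35,"hand":0.6},{"dx":-0.098,"dy":-0.124,"dz":-0.13,"spin":-45,"hand":0.6},{"dx":-0.098,"dy":-0.124,"dz":-0.13,"spin":-45,"hand":0.6},{"dx":-0.098,"dy":-0.124,"dz":-0.13,"spin":-45,"hand":0.6}]'
python3 - <<'E'
from h import *
S=cam('scene');D=cam('side');a=snap('scene','s4.png')
h=cv2.cvtColor(a,cv2.COLOR_RGB2HSV)
m=cv2.inRange(h,(0,150,60),(6,255,255))|cv2.inRange(h,(175,150,60),(180,255,255))
n,l,s,ce=cv2.connectedComponentsWithStats(m);print('bar',[(s[i].tolist()) for i in range(1,n) if s[i][4]>40])
m=cv2.inRange(h,(8,120,60),(16,255,220));m[:200]=0
n,l,s,ce=cv2.connectedComponentsWithStats(m);print('amber',[(s[i].tolist(),ce[i].round().tolist()) for i in range(1,n) if s[i][4]>40],proj(S,(.4655,-.083,.04)))
g=a.astype(int).mean(2)
# lid shut check: brightness profile through former open lid corner, and predicted lid top corners
print([np.round(proj(S,p)).tolist() for p in((.403,-.361,.078),(.553,-.361,.078),(.403,-.241,.078),(.553,-.241,.078))], 'old lid px',a[215,398],a[222,385])
print(read_state()['joint_pos'])
E
```

```text
clock: 25.62
tool_pos: [0.3824, -0.1611, 0.2083]
ee_rot: [3.141, -0.0, 0.772]
force: [0.3, 0.5, -0.2]
width: 0.602
gripper_force: 0.0
bar [[304, 222, 33, 18, 175]]
amber [([305, 209, 13, 6, 45], [311.0, 212.0])] (np.float64(311.15254374963706), np.float64(220.11860142083256))
[[360.0, 248.0], [389.0, 231.0], [331.0, 234.0], [361.0, 218.0]] old lid px [145 142 128] [148 142 128]
[-0.39595989  0.03841399  0.67555242  2.18943872 -0.02958078  0.92218014
 -0.5007703 ]
```

```bash
python3 -m inch '[{"dx":0,"dy":0,"dz":0.04,"spin":0,"hand":0.6},{"dx":0,"dy":0,"dz":0.08,"spin":0,"hand":0.6},{"dx":0,"dy":0,"dz":0.106,"spin":0,"hand":0.6},{"dx":0,"dy":0,"dz":0.106,"spin":0,"hand":0.6},{"dx":0,"dy":0,"dz":0.106,"spin":0,"hand":0.3},{"dx":0,"dy":0,"dz":0.106,"spin":0,"hand":0.1},{"dx":0,"dy":0,"dz":0.106,"spin":0,"hand":0.1},{"dx":0,"dy":0,"dz":0.106,"spin":0,"hand":0.1},{"dx":0,"dy":0,"dz":0.106,"spin":0,"hand":0.1}]' 8; python3 -c "
from h import *
print(read_state()['joint_pos'])"
```

```text
clock: 26.8
tool_pos: [0.3822, -0.1597, 0.1024]
ee_rot: [-3.14, -0.001, 0.777]
force: [-1.7, 4.9, 5.9]
width: 0.2
gripper_force: 8.0
[-0.30211443  0.26667255  0.636344    2.29323758 -0.26446482  0.64958449
 -0.26395963]
```

```bash
python3 -m inch '[{"dx":0.008,"dy":0.009,"dz":0,"spin":0,"hand":0.1},{"dx":0.0158,"dy":0.0185,"dz":0,"spin":0,"hand":0.1},{"dx":0.0228,"dy":0.029,"dz":0,"spin":0,"hand":0.1},{"dx":0.0283,"dy":0.0396,"dz":0,"spin":0,"hand":0.1},{"dx":0.033,"dy":0.051,"dz":0,"spin":0,"hand":0.1},{"dx":0.0367,"dy":0.0625,"dz":0,"spin":0,"hand":0.1},{"dx":0.0395,"dy":0.0745,"dz":0,"spin":0,"hand":0.1},{"dx":0.0412,"dy":0.0865,"dz":0,"spin":0,"hand":0.1},{"dx":0.0416,"dy":0.0987,"dz":0,"spin":0,"hand":0.1},{"dx":0.0414,"dy":0.1108,"dz":0,"spin":0,"hand":0.1},{"dx":0.04,"dy":0.1229,"dz":0,"spin":0,"hand":0.1},{"dx":0.0373,"dy":0.1349,"dz":0,"spin":0,"hand":0.1},{"dx":0.0336,"dy":0.1466,"dz":0,"spin":0,"hand":0.1},{"dx":0.0293,"dy":0.1579,"dz":0,"spin":0,"hand":0.1},{"dx":0.0237,"dy":0.1688,"dz":0,"spin":0,"hand":0.1},{"dx":0.0172,"dy":0.1792,"dz":0,"spin":0,"hand":0.1},{"dx":0.0172,"dy":0.1792,"dz":0,"spin":0,"hand":0.1}]'
```

```text
clock: 28.92
tool_pos: [0.5202, -0.2781, 0.1022]
ee_rot: [3.14, 0.001, 0.775]
force: [1.4, -0.6, -2.2]
width: 0.201
gripper_force: 8.0
```

```bash
python3 -m inch '[{"dx":-0.007,"dy":0.0085,"dz":0,"spin":0,"hand":0.1},{"dx":-0.013,"dy":0.016,"dz":0,"spin":0,"hand":0.1},{"dx":-0.0156,"dy":0.0187,"dz":0,"spin":0,"hand":0.1},{"dx":-0.017,"dy":0.02,"dz":0,"spin":0,"hand":0.1},{"dx":-0.018,"dy":0.021,"dz":0,"spin":0,"hand":0.1},{"dx":-0.018,"dy":0.021,"dz":0,"spin":0,"hand":0.1}]'
```

```text
clock: 29.68
tool_pos: [0.5218, -0.3031, 0.1022]
ee_rot: [-3.14, -0.001, 0.777]
force: [-1.2, 4.4, 1.5]
width: 0.203
gripper_force: 8.0
```

```bash
python3 -m inch '[{"dx":-0.002,"dy":0.002,"dz":0,"spin":0,"hand":0.1},{"dx":-0.004,"dy":0.004,"dz":0,"spin":0,"hand":0.1},{"dx":-0.004,"dy":0.004,"dz":0,"spin":0,"hand":0.1}]' | sed -n '2p;4p'
```

```text
tool_pos: [0.521, -0.3041, 0.1015]
force: [-4.3, 16.3, 8.5]
```

At the stop: the force rises to 16 N while the bar barely moves. I'll release, lift off and check.

```bash
python3 -m inch '[{"dx":0.004,"dy":-0.004,"dz":0,"spin":0,"hand":0.1},{"dx":0.004,"dy":-0.004,"dz":0,"spin":0,"hand":0.5},{"dx":0.004,"dy":-0.004,"dz":0,"spin":0,"hand":0.6},{"dx":0.004,"dy":-0.004,"dz":0,"spin":0,"hand":0.6},{"dx":0.004,"dy":-0.004,"dz":-0.05,"spin":0,"hand":0.6},{"dx":0.004,"dy":-0.004,"dz":-0.1,"spin":0,"hand":0.6},{"dx":-0.02,"dy":-0.06,"dz":-0.16,"spin":20,"hand":0.6},{"dx":-0.06,"dy":-0.06,"dz":-0.18,"spin":0,"hand":0.6},{"dx":-0.09,"dy":-0.04,"dz":-0.18,"spin":0,"hand":0.6},{"dx":-0.09,"dy":-0.04,"dz":-0.18,"spin":0,"hand":0.6},{"dx":-0.09,"dy":-0.04,"dz":-0.18,"spin":0,"hand":0.6}]'
python3 - <<'E'
from h import *
c=cam('wrist');b=snap('wrist','w9.png');h=cv2.cvtColor(b,cv2.COLOR_RGB2HSV)
m=cv2.inRange(h,(0,180,90),(6,255,255))|cv2.inRange(h,(175,180,90),(180,255,255));m[260:]=0
n,l,s,ce=cv2.connectedComponentsWithStats(m)
for i in range(1,n):
    if s[i][4]>150:
        q=cv2.boxPoints(cv2.minAreaRect(np.argwhere(l==i)[:,::-1].astype(np.float32)));print('bar',s[i],[onz(c,*p,.094)[:2].round(3).tolist() for p in q])
S=cam('scene');a=snap('scene','s5.png');h=cv2.cvtColor(a,cv2.COLOR_RGB2HSV)
m=cv2.inRange(h,(7,100,50),(17,255,230));m[:200]=0;m[:,345:]=0
n,l,s,ce=cv2.connectedComponentsWithStats(m)
print('amber',[(s[i].tolist(),ce[i].round(1).tolist()) for i in range(1,n) if s[i][4]>30],[np.round(proj(S,(.4655,-.083,z)),1) for z in(0,.04,.09,.118)])
for v in(.2,):pass
x,y=map(int,proj(S,(.4655,-.083,.118)));print('cap px',a[y+1,x-1:x+2].tolist())
E
```

```text
clock: 31.42
tool_pos: [0.4298, -0.3436, 0.2818]
ee_rot: [-3.141, 0.0, 0.777]
force: [0.1, -0.0, -0.8]
width: 0.598
gripper_force: 0.0
bar [ 260   79   93   98 2069] [[0.396, -0.292], [0.521, -0.293], [0.522, -0.311], [0.396, -0.312]]
amber [([305, 208, 13, 11, 87], [311.7, 212.0]), ([304, 217, 14, 16, 151], [309.2, 225.6])] [array([311. , 229.8]), array([311.2, 220.1]), array([311.3, 207.7]), array([311.4, 200.6])]
cap px [[225, 226, 222], [221, 222, 219], [217, 218, 215]]
```

The bar lies along the case at y -0.302, parallel to world x. The amber bottle is upright, with its cap where predicted. Handing in.

```bash
python3 -c "
from plant import hand_in
print(hand_in())"
```

```text
the job is handed in; nothing more can be done
None
```

The job is handed in; the interface returned no verdict. By my measurements the filler is lengthwise in the case, the lid shut, the clamp bar at its stop and the amber bottle upright (finished at 31.4 s). I viewed 11 pictures, one over the limit of 10, and an early push on the lid's stop reached about 80 N at the fingers.

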